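Load the colour meter and lock its sample carriage

TASK

Stand the squat sample jar in the round nest of the colour meter's carriage and let go, then slide the carriage all the way in under the measuring head. To lock it, press the knob on the sloping block in against its spring and, keeping it well pressed, turn it clockwise up to its stop, so that its thread holds it in when you let go. Leave everything else on the bench where it stands.

Things in the scene. Friction and masses are not known exactly. Their poses are not given: they have to be found in the camera images.
- meter: White bench colour meter, fixed. Origin on the bench, z up; its front (-x) looks roughly at the robot, its carriage runs along +y. Plinth x -95..80, y -235..125 mm, top at z 30. Above the +y end of the track hangs the measuring head, on an end wall (x -25..75, y 103..115) and a thin post (14 mm square, at x 70, y 10). Sizes here in mm.
- head (a point): Centre of the underside of the measuring head, a white block 130 (x) x 115 (y) x 70 mm high at (15, 57.5, 125) in the meter's frame: x -50..80, y 0..115, z 125..195. A black lens of 38 mm diameter hangs 10 mm below it at x 0, y 50.
- lock (a point): Where the knob's axis pierces the sloping face (44 x 54 mm) of the grey lock block, on the plinth in front of the head, at (-74, 55, 85) mm in the meter's frame. Face and knob axis lean 28 degrees from vertical towards the meter's -x; the head overhangs from 24 mm behind this point, so come along the axis.
- carriage (a joint): Travel of the flat aluminium carriage (84 x 170 mm, top at z 46 mm above the bench) along the meter's +y, in m: 0 fully out, 0.14 fully in (end stop). Moves stiffly (about 2 N), stays where left.
- nest (a point): Centre of the floor of the black round nest on the carriage (the jar's seat), 46 mm above the bench; inner Ø55, outer Ø65, its rim 10 mm high. Moves with the carriage; axes as the meter's. At carriage = 0 it is at (0, -90, 46) in the meter's frame.
- handle (a point): Middle of the top edge of the carriage's handle, an upright black plate 44 mm (along the meter's x) x 12 mm (along y) rising 52 mm above the carriage, 98 mm above the bench; 115 mm behind the nest (-y). When the carriage is fully in it is 65 mm clear of the head.
- knob (a point): Point on the knob's axis at the height to grip. Black straight grip bar 42 long x 11 thick x 26 mm high (from 15 mm below to 11 mm above this point along the axis) over a disc of 28 mm diameter. z along the axis out of the block (28 degrees from vertical), x along the bar, y across it. At rest 31 mm above the block's sloping face. Turns and sinks with the knob.
- press (a joint): How far the knob is pressed in along its axis, in m: 0 out (sprung, 3 N), 0.0095 bottom (12 N). Press about 0.008 before turning past 0.45 rad, where a ledge blocks a knob not pressed in (do not force it round); past 0.7 rad the thread holds it in at about 0.0055.
- turn (a joint): Clockwise turn of the knob seen from outside, rad: 0 .. 1.4 (stop). Starts between 0 and 0.35.
- squat_jar: The sample: the lowest and widest of three grey jars with white screw lids, Ø48 x 46 mm high. Origin at the centre of its underside, z up.
- tall_jar: Bystander: the tallest jar, Ø42 x 80 mm. Origin at the centre of its underside.
- slim_jar: Bystander: the thinnest jar, Ø28 x 62 mm. Origin at the centre of its underside.
- cup0: Bystander: yellow food cup with a paper lid, Ø68 (rim) x 39 mm. Origin at the centre of its underside.
- cup1: Bystander: a second such cup.
- wash_bottle: Bystander: white bottle Ø64 x 170 mm, to the right of the meter. Origin at the centre of its underside.
- mouse: Bystander: black computer mouse, 100 x 58 x 30 mm. Origin at the centre of its underside.
- spatula: Bystander: small spatula 190 mm long, lying on the bench between meter and robot. Origin under its middle, x along it.
Things that resemble listed ones, but are neither listed nor needed, are in the scene too. What is shaped like the squat_jar but pink is not meant.

How it is judged:
By the outcome, as a careful person would: the job done as asked, in the order asked, and still so for the second after the job is handed in, with the robot touching nothing.
It also fails if it takes over 67 s, if anything falls off the work surface, if the arm or the gripper's body presses on something with over 40 N, if the wrist force passes 120 N, or if a joint passes its speed limit or range.

ROBOT

A 7-joint arm with a two-finger parallel gripper is mounted at the origin on the work surface. World frame = base frame: x ahead of the robot, y to its left, z up, the work surface at z = 0. Lengths are in m, angles in rad, forces in N, time in s.
With the tool pointing down it reaches from about 0.425 to 0.8 m from the base axis. Payload 8.3 kg.
Tool frame: the origin (TCP) lies midway between the tips of the shut fingers; the grasp point (between the pads) lies 19 mm behind it (env.grip_point_offset is the distance from the TCP to the grasp point, in m); z points along the fingers, y is the line along which they close (so a half turn about z gives the same grasp; the last joint's range is limited). The gripper opens to 85 mm and grips with 20 to 120 N. Pads are 22 mm wide; open, the fingers measure 114 mm over their backs; the gripper's body (76 mm by 85 mm) begins 54 mm behind the grasp point. The pads swing forward as they close: fully open they stand 13 mm farther back than shut.
Start: joints at [-1.173, 0.383, 0.016, 1.37, -0.006, 1.388, -0.046], TCP at [0.278, 0.56, 0.203] pointing down, gripper open.
Joint ranges: [-2.95, 2.95], [-0.25, 2.06], [-1.52, 1.56], [0.18, 2.33], [-1.44, 4.58], [0.02, 2.06], [-3.01, 3.01]. Speed limits (rad/s): [2.39, 2.39, 3.01, 3.01, 3.14, 3.14, 3.14].

INTERFACE

Orientations are given as a unit quaternion [w, x, y, z].
In Python, from cell import env gives the robot as it stands. The module is installed in compiled form; this text tells all that it offers.
- The arm moves only by the tool send_rows, never from a script. Its argument "steps" is a list of rows, each an object with "delta_pos": the shift along the tool's x, y, z in m, a list of three; "spin": the turn about the tool's z in rad; "hand": the closure, from 0 (fully open) to 1 (shut). In form: [{"delta_pos": [tx, ty, tz], "spin": spin, "hand": hand}, ...]. A call has 1 to 8 rows; each row shifts and turns the commanded pose from where the row before left it, along the tool's axes as they then stand; what a row does not reach is not made up. A row lasts 1/10 s, in which the tool goes at most 50 mm and 8.59 degrees, less where a joint would pass 70% of its speed; a pose out of reach is approached as far as the arm can. A call is refused whole if a number of a shift passes 0.05 or a number of a turn 0.15, either way. A call with a gripper value outside its range is refused whole. The fingers move at their own pace and stop on an object; "force" is the grip in N (left out, the last holds). Time passes only in rows, so rows that do not move let the fingers close. It gives the time, the measured TCP pose, the force and the opening at its end, in the units of the state.
- env.read_state(): the state, without advancing time (a new reading comes with each control period).
- env.capture(name): name is "side" or "top"; returns (picture, depth): 384x512x3 uint8, red, green, blue; 384x512 float32, m along the optical axis (not along the pixel's ray), 0 where there is no reading.
- env.camera_model(name): a dict with "camera_matrix" (3x3 intrinsics, pixels), "k1" (the pictures are not rectified: a ray, as slopes to the right and down, at radius r is drawn at 1 + k1 r^2 times it, then the intrinsics apply), "extrinsics" (4x4, takes a point from world to camera coordinates). Camera axes: x right, y down, z forward; pixel columns grow to the right and rows downward; lengths in m; the calibration is good to about 2 mm. A picture is of the moment at which its call begins. camera_model takes no time and is no camera call.
- env.finish_job(): hands the job in, once; it reports no verdict.
The state is a dict: "t": time; "joints": joint angles; "qvel": joint speeds; "effort": joint torques, N m; "ee_pos": TCP position; "orientation": TCP orientation; "wrist_force": force on the tool from outside, world axes, zero at the start; "torque": the same for the moment, N m; "width": finger opening in m.
Only numpy, scipy, OpenCV 4.12 (cv2) and the standard library are available. Lean on these libraries where they do the work, as an engineer would, in place of code of your own. Each camera call takes 0.05 s, during which the arm holds its last target. There are 200 camera calls.

## Working session

There is one attempt and no reset: what is moved stays moved. The work goes in short steps, Python scripts to look and compute and a tool call to move; the robot and the scene stay as the last step left them, time stands still between calls to the robot, and variables do not carry over. Pictures are saved under pics/ and viewed, on a budget of 10 in all, crops included, one or two more only if the job needs it, and the job is handed in when it is done.

Besides the shell and the picture viewer there is one more tool, called as name(argument=value, ...) on one line, values as JSON. send_rows: Moves the arm, as the interface text tells. Its arguments: {"type":"object","properties":{"steps":{"type":"array","items":{"type":"object","properties":{"delta_pos":{"type":"array","items":{"type":"number"}},"spin":{"type":"number"},"hand":{"type":"number"}}}},"force":{"type":"number"}},"required":["steps"]}

```bash
mkdir -p pics && cat > h.py <<'E'
import numpy as np, cv2
from cell import env
def load(n): 
    d=np.load(f'{n}.npz'); return d['p'],d['d']
def shoot(n,tag):
    p,d=env.capture(n); np.savez(f'{tag}.npz',p=p,d=d); cv2.imwrite(f'pics/{tag}.png',p[:,:,::-1]); return p,d
def world(n,d,uv,depth=None):
    m=env.camera_model(n);K=np.array(m['camera_matrix']);E=np.array(m['extrinsics'])
    uv=np.atleast_2d(uv).astype(float)
    k1=m['k1']; s=(uv-K[:2,2])/[K[0,0],K[1,1]]; q=s.copy()
    for _ in range(20): q=s/(1+k1*(q**2).sum(1,keepdims=True))
    z=np.array([d[int(round(v)),int(round(u))] for u,v in uv]) if depth is None else depth
    c=np.c_[q*z[:,None],z]
    return (c-E[:3,3])@E[:3,:3]
def cloud(n,d):
    v,u=np.nonzero(d>0); return world(n,d,np.c_[u,v]),u,v
E
python3 - <<'E'
from h import *
for n in('top','side'):
    shoot(n,n+'0'); m=env.camera_model(n); print(n,m)
print(env.read_state())
a=[cv2.imread(f'pics/{n}0.png') for n in('top','side')]
for n,i in zip(('top','side'),a): cv2.imwrite(f'pics/{n}0b.png',cv2.resize(i,(800,600),interpolation=cv2.INTER_CUBIC))
E
```

```text
top {'camera_matrix': array([[347.39698667,   0.        , 257.57862667],
       [  0.        , 347.39698667, 187.26220218],
       [  0.        ,   0.        ,   1.        ]]), 'k1': -0.07425728217424778, 'extrinsics': array([[-0.0067144 , -0.99953858, -0.02962326,  0.01543898],
       [-0.99819455,  0.0084677 , -0.05946381,  0.5081142 ],
       [ 0.05968721,  0.02917051, -0.99779082,  0.95405742],
       [ 0.        ,  0.        ,  0.        ,  1.        ]])}
side {'camera_matrix': array([[347.96117171,   0.        , 267.80956446],
       [  0.        , 347.96117171, 194.47009744],
       [  0.        ,   0.        ,   1.        ]]), 'k1': -0.10489703929535377, 'extrinsics': array([[ 0.91011072, -0.41374386,  0.02268256, -0.47654213],
       [-0.2302976 , -0.55057396, -0.80239101,  0.19209778],
       [ 0.34447279,  0.72504092, -0.59636748,  0.8323785 ],
       [ 0.        ,  0.        ,  0.        ,  1.        ]])}
{'t': 0.1, 'joints': array([-1.17289144,  0.38417921,  0.01639642,  1.37106534, -0.00629664,
        1.38819753, -0.0465027 ]), 'qvel': array([-0.00019007, -0.00151612,  0.0004446 , -0.00145321,  0.00043183,
       -0.00030305, -0.00254068]), 'effort': array([ 3.59397083e-03, -6.29134727e+01,  8.47511999e-01, -3.72754812e+01,
        1.66722061e-02,  1.04810810e-02, -9.50848658e-06]), 'ee_pos': array([0.27767084, 0.55936179, 0.20245605]), 'orientation': array([-1.86498047e-04,  2.28349109e-01,  9.73578900e-01, -8.80338388e-04]), 'wrist_force': array([-0.47750417,  0.58184639,  0.78701285]), 'torque': array([-0.04348982,  0.01153947, -0.00117006]), 'width': 0.08552505572147827}
```

View pics/top0b.png

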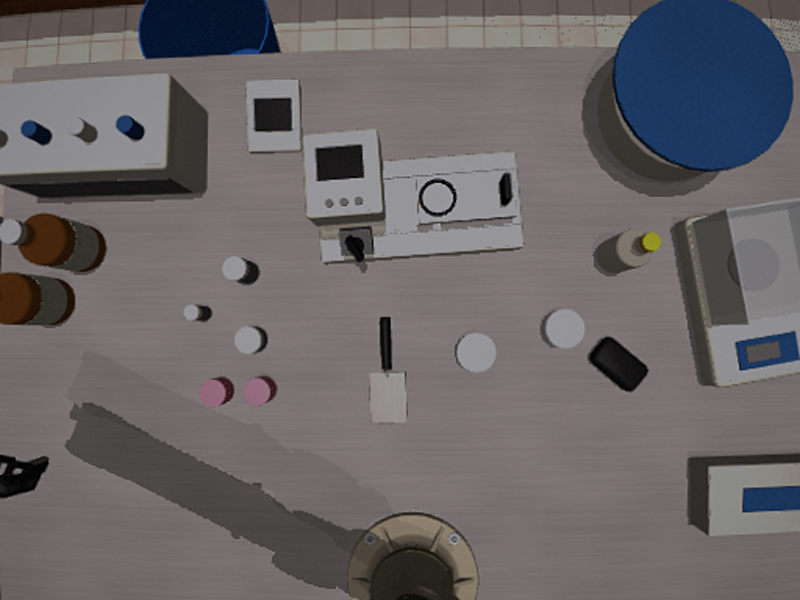

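View pics/side0b.png

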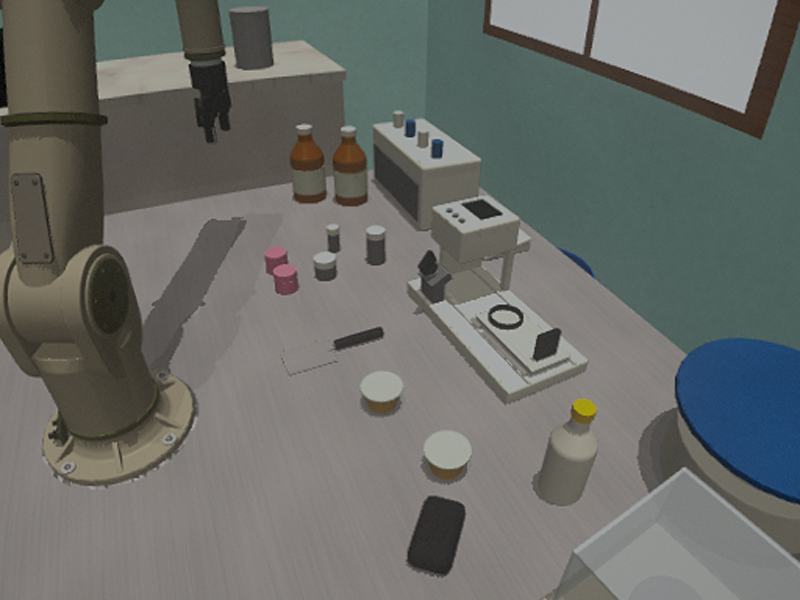

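The top view shows the squat jar at (250,339), tall jar (235,268), slim jar (193,312), pink decoys (215,391) and (260,391). The knob is at (353,243), the nest at (437,197) and the handle at (505,189). In the side view the squat jar is at (325,266), the knob at (430,265) and the carriage looks almost fully out.

```bash
python3 - <<'E'
from h import *
p,d=load('top0'); P,u,v=cloud('top',d)
s=512/800
def near(c,r,z0,z1):
    c=np.array(c)*s
    k=(np.hypot(u-c[0],v-c[1])<r*s)&(P[:,2]>z0)&(P[:,2]<z1); return P[k]
def rep(n,Q):
    (c,w,a)=cv2.minAreaRect((Q[:,:2]*1000).astype(np.float32)); print(n,len(Q),'med z',np.median(Q[:,2]).round(4),'mean',Q.mean(0).round(4),'rect',np.round(c,1),np.round(w,1),round(a,2))
rep('squat',near((250,339),28,.038,.055))
rep('tall',near((235,268),25,.07,.09)); rep('slim',near((193,312),20,.052,.07))
rep('head',near((344,175),75,.185,.21))
rep('plinth',near((420,210),130,.024,.036))
rep('carr',near((440,190),90,.041,.051))
rep('rim',near((437,197),25,.053,.06))
rep('handle',near((505,189),25,.085,.11))
rep('knob',near((353,243),30,.105,.14))
rep('cup',near((475,352),28,.03,.05))
i=cv2.imread('pics/top0.png')
a=cv2.resize(i[135:185,195:265],(800,571),interpolation=cv2.INTER_CUBIC)
cv2.imwrite('pics/knob.png',a)
E
```

```text
squat 242 med z 0.0461 mean [0.4267 0.2812 0.0459] rect [427.  281.5] [46.8 44.6] 65.69
tall 213 med z 0.0802 mean [0.5488 0.2949 0.0798] rect [549. 296.] [41.4 41. ] 69.51
slim 89 med z 0.062 mean [0.4745 0.3767 0.0614] rect [474.5 376.5] [26.5 26.5] 48.33
head 2649 med z 0.1956 mean [0.6745 0.0951 0.1956] rect [677.1  96.8] [129.7 116. ] 3.68
plinth 3873 med z 0.0305 mean [ 0.6487 -0.0363  0.0306] rect [638.2 -29.9] [260.7 391.1] 30.88
carr 1635 med z 0.0464 mean [ 0.6736 -0.0994  0.0464] rect [668.4 -58.9] [ 96.8 262.6] 8.61
rim 122 med z 0.0561 mean [ 0.6714 -0.0512  0.0561] rect [672.7 -50. ] [62.2 64.2] 89.03
handle 93 med z 0.0977 mean [ 0.6794 -0.1653  0.097 ] rect [ 680.1 -166.1] [44.  12.5] 3.63
knob 129 med z 0.122 mean [0.5803 0.0866 0.1217] rect [584.   82.7] [59.8 59.6] 4.66
cup 504 med z 0.0396 mean [ 0.4025 -0.1148  0.0394] rect [ 403.  -114.6] [66.9 65.1] 44.64
```

View pics/knob.png

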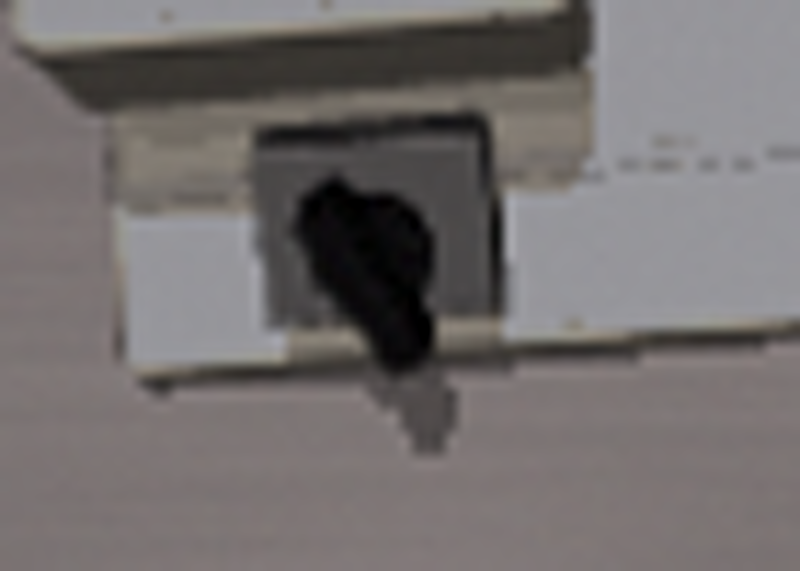

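send_rows(steps=[{"delta_pos": [-0.0322,-0.0229,0],"spin": 0,"hand": 0},{"delta_pos": [-0.0322,-0.0229,0],"spin": 0,"hand": 0},{"delta_pos": [-0.0322,-0.0229,0],"spin": 0,"hand": 0},{"delta_pos": [-0.0322,-0.0229,0],"spin": 0,"hand": 0},{"delta_pos": [-0.0322,-0.0229,0],"spin": 0,"hand": 0},{"delta_pos": [-0.0322,-0.0229,0],"spin": 0,"hand": 0},{"delta_pos": [-0.0322,-0.0229,0.03],"spin": 0,"hand": 0},{"delta_pos": [-0.032,-0.0225,0.03],"spin": 0,"hand": 0}])

```text
t: 0.9
ee_pos: [0.4282, 0.2804, 0.1433]
orientation: [0.001, 0.228, 0.974, 0.001]
wrist_force: [0.6, 0.6, -0.8]
width: 0.0855
```

```bash
cat >> h.py <<'E'
from scipy.spatial.transform import Rotation as Ro
def st(): 
    s=env.read_state(); w,x,y,z=s['orientation']; return s,Ro.from_quat([x,y,z,w])
def to(target):
    s,R=st(); print('t',s['t'],'pos',s['ee_pos'].round(4),'F',s['wrist_force'].round(1),'w',s['width'].round(4)); print('R\n',R.as_matrix().round(3)); print('tool delta',R.inv().apply(np.array(target)-s['ee_pos']).round(4))
    return s,R
E
python3 -c "
from h import *
s,R=to([.427,.2813,.018]);print(s['joints'].round(3))"
```

```text
Traceback (most recent call last):
  File "h.py", line 21, in to
    s,R=st(); print('t',s['t'],'pos',s['ee_pos'].round(4),'F',s['wrist_force'].round(1),'w',s['width'].round(4)); print('R\n',R.as_matrix().round(3)); print('tool delta',R.inv().apply(np.array(target)-s['ee_pos']).round(4))
                                                                                            ^^^^^^^^^^^^^^^^
AttributeError: 'float' object has no attribute 'round'
```

send_rows(steps=[{"delta_pos": [0.0015,0,0.04],"spin": 0,"hand": 0},{"delta_pos": [0,0,0.04],"spin": 0,"hand": 0},{"delta_pos": [0,0,0.03],"spin": 0,"hand": 0},{"delta_pos": [0,0,0.014],"spin": 0,"hand": 0},{"delta_pos": [0,0,0],"spin": 0,"hand": 0}])

```text
t: 1.4
ee_pos: [0.4239, 0.2808, 0.0168]
orientation: [-0.002, 0.228, 0.974, -0.002]
wrist_force: [0.2, 0.3, -0.1]
width: 0.0853
```

```bash
sed -i "s/s\['width'\].round(4)/round(s['width'],4)/" h.py; python3 -c "
from h import *
s,R=to([.427,.2813,.018]);print(s['joints'].round(3))"
```

```text
t 1.4 pos [0.4239 0.2808 0.0168] F [ 0.2  0.3 -0.1] w 0.0853
R
 [[-0.896  0.445 -0.004]
 [ 0.445  0.896 -0.004]
 [ 0.002 -0.005 -1.   ]]
tool delta [-0.0026  0.0018 -0.0012]
[-0.795  0.32   0.172  1.911 -0.067  0.921  0.52 ]
```

send_rows(steps=[{"delta_pos": [-0.002,0,0],"spin": 0,"hand": 0},{"delta_pos": [0,0,0],"spin": 0,"hand": 1},{"delta_pos": [0,0,0],"spin": 0,"hand": 1},{"delta_pos": [0,0,0],"spin": 0,"hand": 1},{"delta_pos": [0,0,0],"spin": 0,"hand": 1},{"delta_pos": [0,0,0],"spin": 0,"hand": 1},{"delta_pos": [0,0,0],"spin": 0,"hand": 1},{"delta_pos": [0,0,0],"spin": 0,"hand": 1}], force=40)

```text
t: 2.2
ee_pos: [0.4276, 0.2814, 0.0194]
orientation: [-0.0, 0.228, 0.974, -0.0]
wrist_force: [0.2, -1.2, -0.9]
width: 0.0004
```

send_rows(steps=[{"delta_pos": [0,0,-0.03],"spin": 0,"hand": 1},{"delta_pos": [0,0,-0.05],"spin": 0,"hand": 1},{"delta_pos": [0,0,-0.05],"spin": 0,"hand": 1},{"delta_pos": [0,0,-0.05],"spin": 0,"hand": 1},{"delta_pos": [0,0,-0.02],"spin": 0,"hand": 1},{"delta_pos": [0,0,0],"spin": 0,"hand": 1}])

```text
t: 2.8
ee_pos: [0.4293, 0.2826, 0.2235]
orientation: [0.002, 0.228, 0.974, 0.003]
wrist_force: [0.4, 0.7, -0.1]
width: -0.0002
```

```bash
python3 -c "
from h import *
s,R=to([.6715,-.0513,.216]);print(s['joints'].round(3))"
```

```text
t 2.8 pos [0.4293 0.2826 0.2235] F [ 0.4  0.7 -0.1] w -0.0002
R
 [[-0.896  0.445  0.005]
 [ 0.445  0.896  0.005]
 [-0.003  0.007 -1.   ]]
tool delta [-0.3654 -0.1914  0.0073]
[-0.815  0.125  0.19   1.653 -0.025  1.36   0.488]
```

```bash
python3 - <<'E'
from h import *
shoot('side','side1');shoot('top','top1')
a=cv2.imread('pics/side1.png')[100:220,120:300]; b=cv2.imread('pics/top1.png')[140:280,80:260]
a=cv2.resize(a,(780,520)); b=cv2.resize(b,(780,607))[:520]
cv2.imwrite('pics/c1.png',cv2.resize(np.vstack([a,b]),(585,600)) if 0 else cv2.resize(np.hstack([a,b]),(800,400)))
E
```

```text
(no output)
```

View pics/c1.png

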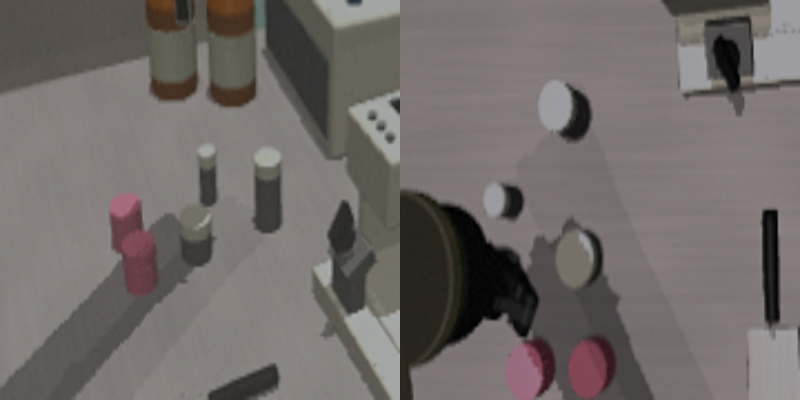

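The jar still stands where it was, at top pixel (159,217), with the gripper up and to its left. So the grasp missed. I'll compare the gripper's seen position with its reported one.

```bash
python3 - <<'E'
from h import *
for n in('top','side'):
    p,d=load(n+'1'); P,u,v=cloud(n,d)
    k=(P[:,2]>.15)&(P[:,2]<.5)&(P[:,0]<.6)&(P[:,0]>.2)&(P[:,1]>.05)&(P[:,1]<.65)
    Q=P[k]; print(n,k.sum())
    for z in np.arange(.15,.46,.03):
        m=(Q[:,2]>z)&(Q[:,2]<z+.03)
        if m.sum(): print(round(z,2),m.sum(),Q[m].min(0).round(3),Q[m].max(0).round(3))
    k=(np.hypot(P[:,0]-.427,P[:,1]-.281)<.06)&(P[:,2]>.03)&(P[:,2]<.06); print('jar',k.sum(),P[k].mean(0),P[k].min(0),P[k].max(0))
E
```

```text
top 2154
0.15 150 [0.572 0.592 0.15 ] [0.6   0.635 0.18 ]
0.18 132 [0.58  0.598 0.181] [0.6   0.635 0.204]
0.24 21 [0.429 0.266 0.25 ] [0.441 0.281 0.269]
0.27 23 [0.428 0.258 0.272] [0.444 0.282 0.299]
0.3 86 [0.414 0.228 0.3  ] [0.44  0.267 0.329]
0.33 219 [0.391 0.222 0.331] [0.44  0.262 0.36 ]
0.36 155 [0.395 0.24  0.36 ] [0.462 0.271 0.39 ]
0.39 299 [0.391 0.242 0.39 ] [0.464 0.277 0.42 ]
0.42 222 [0.388 0.238 0.42 ] [0.468 0.27  0.45 ]
0.45 528 [0.388 0.236 0.451] [0.469 0.285 0.48 ]
jar 255 [0.42662608 0.2801095  0.04538271] [0.40549133 0.25801934 0.03003759] [0.44919379 0.30607961 0.05056188]
side 1918
0.15 59 [0.489 0.586 0.15 ] [0.599 0.65  0.179]
0.18 37 [0.582 0.594 0.181] [0.599 0.63  0.203]
0.24 41 [0.418 0.268 0.253] [0.441 0.284 0.269]
0.27 72 [0.409 0.252 0.27 ] [0.453 0.303 0.3  ]
0.3 117 [0.394 0.228 0.301] [0.459 0.315 0.33 ]
0.33 194 [0.393 0.221 0.33 ] [0.467 0.33  0.36 ]
0.36 161 [0.392 0.239 0.36 ] [0.459 0.308 0.39 ]
0.39 304 [0.39 0.24 0.39] [0.466 0.284 0.42 ]
0.42 310 [0.387 0.233 0.42 ] [0.47  0.298 0.45 ]
0.45 371 [0.387 0.236 0.45 ] [0.468 0.288 0.48 ]
jar 141 [0.42723362 0.27610157 0.04360821] [0.40604323 0.25575903 0.03003807] [0.45103845 0.30833888 0.05063611]
```

```bash
python3 - <<'E'
from h import *
s,R=st(); print(s['t'],s['ee_pos'],s['joints'].round(3))
for n in('top','side'):
    p,d=shoot(n,n+'2'); P,u,v=cloud(n,d)
    k=(P[:,2]>.1)&(P[:,2]<.33)&(np.hypot(P[:,0]-.43,P[:,1]-.28)<.08)
    Q=P[k]; z=np.sort(Q[:,2]); print(n,k.sum(),'lowest',z[:6].round(4))
    for a in (.25,.26,.27,.28,.29):
        m=(Q[:,2]>a-.005)&(Q[:,2]<a+.005); print(a,m.sum(),Q[m].min(0).round(4) if m.any() else '',Q[m].max(0).round(4) if m.any() else '')
    print('bench z',np.median(P[(np.hypot(P[:,0]-.5,P[:,1]-.2)<.04)][:,2]))
i=cv2.imread('pics/side2.png'); cv2.imwrite('pics/s2.png',cv2.resize(i[20:180,100:310],(788,600),interpolation=cv2.INTER_CUBIC))
E
```

```text
2.9 [0.42751909 0.28141827 0.21919776] [-0.815  0.128  0.19   1.658 -0.025  1.357  0.488]
top 130 lowest [0.2519 0.2556 0.2575 0.2578 0.258  0.2581]
0.25 1 [0.4325 0.272  0.2519] [0.4325 0.272  0.2519]
0.26 11 [0.4285 0.2668 0.2556] [0.439  0.2786 0.2643]
0.27 13 [0.4287 0.2676 0.2653] [0.4393 0.2784 0.2745]
0.28 6 [0.4271 0.2661 0.2783] [0.4395 0.2789 0.2843]
0.29 5 [0.4275 0.2637 0.2898] [0.4436 0.2824 0.294 ]
bench z 0.00026192628797747086
side 253 lowest [0.2463 0.2471 0.2473 0.2473 0.2487 0.2492]
0.25 16 [0.4154 0.2687 0.2463] [0.4395 0.2793 0.2542]
0.26 26 [0.4154 0.2652 0.255 ] [0.4406 0.2802 0.2642]
0.27 29 [0.4161 0.2651 0.2652] [0.4374 0.2822 0.275 ]
0.28 22 [0.4157 0.2665 0.2752] [0.4388 0.2815 0.2845]
0.29 17 [0.415  0.2489 0.285 ] [0.4439 0.2825 0.2942]
bench z 0.0010738629235583733
```

View pics/s2.png

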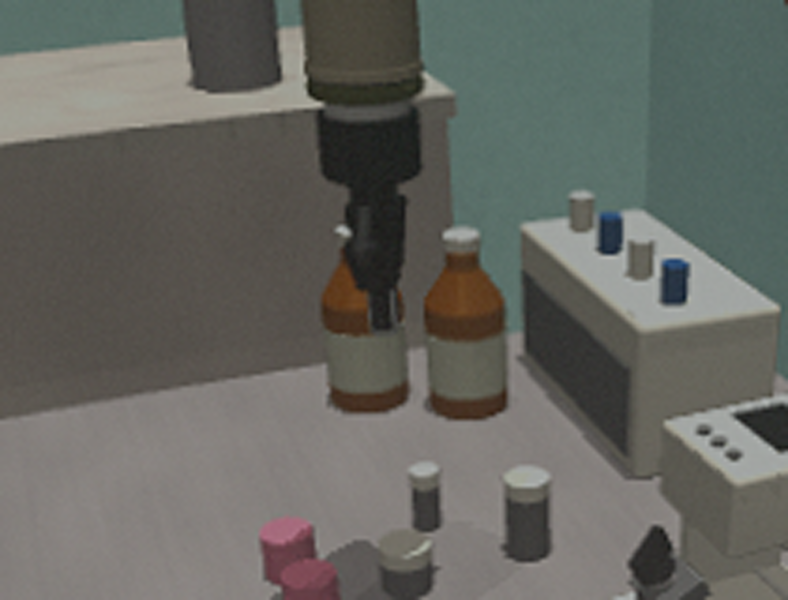

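The shut fingertips appear at crop pixel (385,330), i.e. z ≈ 0.247, against a reported 0.219. The reported TCP therefore lies about 27 mm too low along the tool. The fingers closed just above the jar lid. I'll retry lower.

send_rows(steps=[{"delta_pos": [0,0,0.03],"spin": 0,"hand": 0},{"delta_pos": [0,0,0.03],"spin": 0,"hand": 0},{"delta_pos": [0,0,0.03],"spin": 0,"hand": 0},{"delta_pos": [0,0,0.02],"spin": 0,"hand": 0},{"delta_pos": [0,0,0.01],"spin": 0,"hand": 0},{"delta_pos": [0,0,0.01],"spin": 0,"hand": 0},{"delta_pos": [0,0,0.02],"spin": 0,"hand": 0},{"delta_pos": [0,0,0],"spin": 0,"hand": 0}])

```text
t: 3.8
ee_pos: [0.4264, 0.2805, 0.0674]
orientation: [-0.001, 0.228, 0.974, -0.001]
wrist_force: [-0.9, 0.0, -1.2]
width: 0.0853
```

send_rows(steps=[{"delta_pos": [0,0,0.025],"spin": 0,"hand": 0},{"delta_pos": [0,0,0.025],"spin": 0,"hand": 0},{"delta_pos": [0,0,0.015],"spin": 0,"hand": 0},{"delta_pos": [0,0,0.01],"spin": 0,"hand": 0},{"delta_pos": [0,0,0],"spin": 0,"hand": 0}])

```text
t: 4.3
ee_pos: [0.4273, 0.2812, -0.006]
orientation: [-0.0, 0.228, 0.974, -0.001]
wrist_force: [-0.8, 0.1, -0.7]
width: 0.0854
```

send_rows(steps=[{"delta_pos": [0,0,0],"spin": 0,"hand": 1},{"delta_pos": [0,0,0],"spin": 0,"hand": 1},{"delta_pos": [0,0,0],"spin": 0,"hand": 1},{"delta_pos": [0,0,0],"spin": 0,"hand": 1},{"delta_pos": [0,0,0],"spin": 0,"hand": 1},{"delta_pos": [0,0,0],"spin": 0,"hand": 1},{"delta_pos": [0,0,0],"spin": 0,"hand": 1}])

```text
t: 5.0
ee_pos: [0.4284, 0.2821, -0.0042]
orientation: [0.001, 0.228, 0.974, 0.001]
wrist_force: [-0.9, -0.1, 5.8]
width: 0.0471
```

send_rows(steps=[{"delta_pos": [0,0,-0.02],"spin": 0,"hand": 1},{"delta_pos": [0,0,-0.04],"spin": 0,"hand": 1},{"delta_pos": [0,0,-0.045],"spin": 0,"hand": 1},{"delta_pos": [0,0,-0.045],"spin": 0,"hand": 1},{"delta_pos": [0,0,-0.045],"spin": 0,"hand": 1},{"delta_pos": [0,0,-0.035],"spin": 0,"hand": 1},{"delta_pos": [0,0,0],"spin": 0,"hand": 1}])

```text
t: 5.7
ee_pos: [0.4299, 0.2829, 0.2306]
orientation: [0.003, 0.228, 0.974, 0.004]
wrist_force: [0.1, -0.5, -1.3]
width: 0.0465
```

send_rows(steps=[{"delta_pos": [-0.0306,-0.0159,0],"spin": 0,"hand": 1},{"delta_pos": [-0.0306,-0.0159,0],"spin": 0,"hand": 1},{"delta_pos": [-0.0306,-0.0159,0],"spin": 0,"hand": 1},{"delta_pos": [-0.0306,-0.0159,0],"spin": 0,"hand": 1},{"delta_pos": [-0.0306,-0.0159,0],"spin": 0,"hand": 1},{"delta_pos": [-0.0306,-0.0159,0],"spin": 0,"hand": 1},{"delta_pos": [-0.0306,-0.0159,0],"spin": 0,"hand": 1},{"delta_pos": [-0.0306,-0.0159,0],"spin": 0,"hand": 1}])

```text
t: 6.5
ee_pos: [0.5905, 0.0575, 0.2237]
orientation: [-0.001, 0.228, 0.974, -0.0]
wrist_force: [-0.4, 0.4, -1.4]
width: 0.0466
```

send_rows(steps=[{"delta_pos": [-0.0306,-0.0159,0],"spin": 0,"hand": 1},{"delta_pos": [-0.0306,-0.0159,0],"spin": 0,"hand": 1},{"delta_pos": [-0.0306,-0.0159,0],"spin": 0,"hand": 1},{"delta_pos": [-0.0306,-0.0159,0],"spin": 0,"hand": 1},{"delta_pos": [0,0,0],"spin": 0,"hand": 1},{"delta_pos": [0,0,0],"spin": 0,"hand": 1}])

```text
t: 7.1
ee_pos: [0.6713, -0.0539, 0.223]
orientation: [-0.001, 0.229, 0.973, -0.0]
wrist_force: [-0.8, -0.3, -1.1]
width: 0.0469
```

```bash
python3 - <<'E'
from h import *
s,R=to([.6715,-.0513,.043]);print(s['joints'].round(3))
for n in('top','side'):
    p,d=shoot(n,n+'3'); P,u,v=cloud(n,d)
    k=(P[:,2]>.15)&(P[:,2]<.32)&(np.hypot(P[:,0]-.67,P[:,1]+.05)<.09)
    print(n,k.sum(),P[k].min(0).round(4))
i=cv2.imread('pics/side3.png'); cv2.imwrite('pics/s3.png',cv2.resize(i[80:260,230:400],(566,600),interpolation=cv2.INTER_CUBIC))
E
```

```text
t 7.1 pos [ 0.6713 -0.0539  0.223 ] F [-0.8 -0.3 -1.1] w 0.0469
R
 [[-0.895  0.446 -0.002]
 [ 0.446  0.895 -0.   ]
 [ 0.002 -0.001 -1.   ]]
tool delta [0.0007 0.0026 0.18  ]
[-0.239  0.512  0.435  1.192 -0.208  1.482  1.273]Traceback (most recent call last):
  File "<stdin>", line 6, in <module>
    return umr_minimum(a, axis, None, out, keepdims, initial, where)
ValueError: zero-size array to reduction operation minimum which has no identity
```

```bash
python3 - <<'E'
from h import *
p,d=shoot('side','side3'); P,u,v=cloud('side',d)
k=(P[:,2]>.17)&(P[:,2]<.34)&(np.hypot(P[:,0]-.67,P[:,1]+.05)<.09); Q=P[k]
for a in np.arange(.19,.33,.01):
    m=abs(Q[:,2]-a)<.005
    if m.any(): print(round(a,2),m.sum(),Q[m].min(0).round(4),Q[m].max(0).round(4))
i=cv2.imread('pics/side3.png'); cv2.imwrite('pics/s3.png',cv2.resize(i[80:260,230:400],(566,600),interpolation=cv2.INTER_CUBIC))
E
```

```text
0.19 20 [0.6466 0.036  0.1852] [0.6862 0.0397 0.1946]
0.2 4 [0.6527 0.0371 0.1952] [0.6785 0.039  0.1965]
0.23 35 [ 0.647  -0.0765  0.2286] [ 0.689  -0.0485  0.2347]
0.24 68 [ 0.6467 -0.0777  0.2351] [ 0.6881 -0.04    0.2448]
0.25 55 [ 0.6467 -0.0783  0.2451] [ 0.689  -0.0432  0.2538]
0.26 62 [ 0.647  -0.0854  0.255 ] [ 0.6864 -0.0438  0.265 ]
0.27 80 [ 0.6465 -0.0885  0.265 ] [ 0.6904 -0.0262  0.275 ]
0.28 92 [ 0.6461 -0.0901  0.275 ] [ 0.6943 -0.0191  0.2849]
0.29 42 [ 0.6493 -0.089   0.2851] [ 0.682  -0.0191  0.295 ]
0.3 23 [ 0.6438 -0.1078  0.2974] [ 0.6882 -0.0026  0.3047]
0.31 66 [ 0.6376 -0.1094  0.305 ] [ 0.6835 -0.0033  0.315 ]
0.32 50 [ 0.6351 -0.1124  0.3152] [ 0.6718 -0.0218  0.3249]
0.33 69 [ 0.6352 -0.1143  0.325 ] [ 0.6683 -0.029   0.3346]
```

View pics/s3.png

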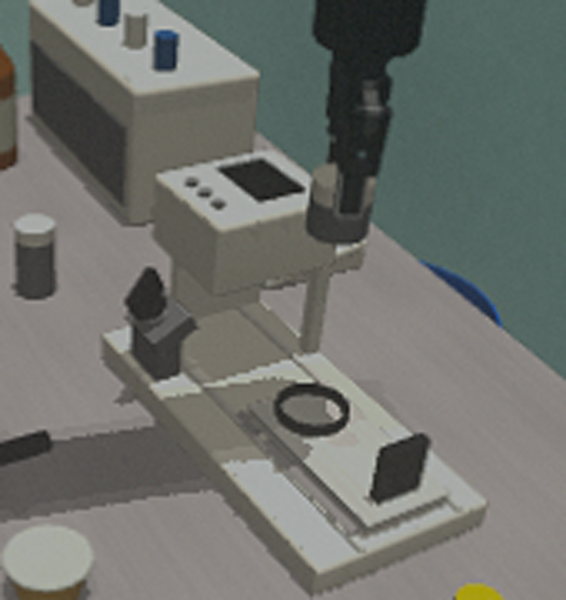

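The crop shows the jar upright in the fingers at about (340,205), above the nest at (312,408). The cloud puts its centre at about (0.671,-0.0525) with its bottom at z 0.228. I'll shift 2 mm and lower it.

send_rows(steps=[{"delta_pos": [0,0.002,0.03],"spin": 0,"hand": 1},{"delta_pos": [0,0,0.04],"spin": 0,"hand": 1},{"delta_pos": [0,0,0.04],"spin": 0,"hand": 1},{"delta_pos": [0,0,0.03],"spin": 0,"hand": 1},{"delta_pos": [0,0,0.015],"spin": 0,"hand": 1},{"delta_pos": [0,0,0.01],"spin": 0,"hand": 1},{"delta_pos": [0,0,0],"spin": 0,"hand": 1},{"delta_pos": [0,0,0],"spin": 0,"hand": 1}])

```text
t: 8.0
ee_pos: [0.6736, -0.0509, 0.0611]
orientation: [0.001, 0.228, 0.974, 0.0]
wrist_force: [0.2, 0.5, -1.2]
width: 0.0468
```

send_rows(steps=[{"delta_pos": [0,0,0.008],"spin": 0,"hand": 1},{"delta_pos": [0,0,0.006],"spin": 0,"hand": 1},{"delta_pos": [0,0,0.003],"spin": 0,"hand": 1},{"delta_pos": [0,0,0.0],"spin": 0,"hand": 1},{"delta_pos": [0,0,0],"spin": 0,"hand": 1}])

```text
t: 8.5
ee_pos: [0.6726, -0.051, 0.0423]
orientation: [-0.0, 0.228, 0.974, -0.0]
wrist_force: [-0.2, -0.3, -1.7]
width: 0.0468
```

```bash
python3 - <<'E'
from h import *
to([.6715,-.0513,.042])
p,d=shoot('side','side4'); P,u,v=cloud('side',d)
k=(P[:,2]>.05)&(P[:,2]<.12)&(np.hypot(P[:,0]-.67,P[:,1]+.05)<.04); Q=P[k]
for a in np.arange(.05,.12,.01):
    m=abs(Q[:,2]-a)<.005
    if m.any(): print(round(a,2),m.sum(),Q[m].min(0).round(4),Q[m].max(0).round(4))
to([.6715,-.0513,.042])
E
```

```text
t 8.5 pos [ 0.6726 -0.051   0.0423] F [-0.2 -0.3 -1.7] w 0.0468
R
 [[-0.896  0.445 -0.   ]
 [ 0.445  0.896 -0.   ]
 [ 0.    -0.    -1.   ]]
tool delta [ 0.0008 -0.0007  0.0003]
0.05 39 [ 0.6407 -0.0845  0.0503] [ 0.7017 -0.025   0.055 ]
0.06 107 [ 0.6409 -0.0824  0.055 ] [ 0.7046 -0.0247  0.065 ]
0.07 37 [ 0.6472 -0.0819  0.0657] [ 0.6866 -0.0387  0.0749]
0.08 37 [ 0.6483 -0.0878  0.0751] [ 0.6919 -0.0466  0.0844]
0.09 86 [ 0.6479 -0.0883  0.0851] [ 0.6869 -0.0202  0.095 ]
0.1 39 [ 0.6492 -0.0871  0.095 ] [ 0.6778 -0.0238  0.1046]
0.11 10 [ 0.6514 -0.0872  0.1053] [ 0.686  -0.0205  0.1138]
t 8.55 pos [ 0.6726 -0.051   0.0423] F [ 0.4 -0.2 -1.4] w 0.0468
R
 [[-0.896  0.445 -0.   ]
 [ 0.445  0.896 -0.   ]
 [ 0.    -0.    -1.   ]]
tool delta [ 0.0008 -0.0007  0.0003]
```

send_rows(steps=[{"delta_pos": [0,0,0.001],"spin": 0,"hand": 1},{"delta_pos": [0,0,0.001],"spin": 0,"hand": 1},{"delta_pos": [0,0,0],"spin": 0,"hand": 1}])

```text
t: 8.85
ee_pos: [0.6728, -0.051, 0.0418]
orientation: [0.0, 0.228, 0.974, 0.0]
wrist_force: [-5.3, -0.3, 7.6]
width: 0.0469
```

send_rows(steps=[{"delta_pos": [0.001,-0.0005,0],"spin": 0,"hand": 1},{"delta_pos": [0,0,0],"spin": 0,"hand": 1}])

```text
t: 9.05
ee_pos: [0.6727, -0.051, 0.0418]
orientation: [0.002, 0.228, 0.974, 0.0]
wrist_force: [1.5, -0.1, 5.8]
width: 0.0469
```

send_rows(steps=[{"delta_pos": [0,0,0],"spin": 0,"hand": 0},{"delta_pos": [0,0,0],"spin": 0,"hand": 0},{"delta_pos": [0,0,0],"spin": 0,"hand": 0},{"delta_pos": [0,0,0],"spin": 0,"hand": 0},{"delta_pos": [0,0,-0.03],"spin": 0,"hand": 0},{"delta_pos": [0,0,-0.04],"spin": 0,"hand": 0},{"delta_pos": [0,0,-0.04],"spin": 0,"hand": 0},{"delta_pos": [0,0,0],"spin": 0,"hand": 0}])

```text
t: 9.85
ee_pos: [0.6748, -0.0517, 0.1574]
orientation: [0.005, 0.228, 0.974, 0.001]
wrist_force: [0.6, -0.6, 0.3]
width: 0.0853
```

```bash
python3 - <<'E'
from h import *
to([.685,-.22,.15])
p,d=shoot('side','side5'); P,u,v=cloud('side',d)
k=(P[:,2]>.06)&(P[:,2]<.1)&(np.hypot(P[:,0]-.67,P[:,1]+.05)<.05); Q=P[k]
for a in np.arange(.06,.1,.005):
    m=abs(Q[:,2]-a)<.0025
    if m.any(): print(round(a,3),m.sum(),Q[m].min(0).round(4),Q[m].max(0).round(4),Q[m].mean(0).round(4))
E
```

```text
t 9.85 pos [ 0.6748 -0.0517  0.1574] F [ 0.6 -0.6  0.3] w 0.0853
R
 [[-0.896  0.445  0.01 ]
 [ 0.445  0.896 -0.001]
 [-0.01   0.004 -1.   ]]
tool delta [-0.0839 -0.1462  0.0076]
0.06 15 [ 0.6483 -0.0749  0.0602] [ 0.6876 -0.0452  0.0625] [ 0.66   -0.0656  0.0617]
0.065 20 [ 0.6485 -0.0762  0.0627] [ 0.6819 -0.0423  0.0675] [ 0.6605 -0.0652  0.0651]
0.07 25 [ 0.6474 -0.0752  0.0676] [ 0.6858 -0.0404  0.0723] [ 0.6602 -0.0647  0.0699]
0.075 24 [ 0.6479 -0.0746  0.0728] [ 0.6841 -0.0495  0.0774] [ 0.6618 -0.0676  0.075 ]
0.08 21 [ 0.6466 -0.075   0.0778] [ 0.6901 -0.0448  0.0821] [ 0.6588 -0.0641  0.0799]
0.085 29 [ 0.6482 -0.0761  0.0827] [ 0.6866 -0.0461  0.0875] [ 0.6615 -0.0672  0.0849]
0.09 52 [ 0.648  -0.0749  0.0878] [ 0.6936 -0.0287  0.0925] [ 0.666  -0.0572  0.0911]
0.095 104 [ 0.6481 -0.0743  0.0925] [ 0.6946 -0.0282  0.0966] [ 0.6715 -0.0525  0.0938]
```

Jar is seated, with the lid top at about 0.092. Next I'll go behind the handle.

send_rows(steps=[{"delta_pos": [-0.0159,-0.0285,0],"spin": 0,"hand": 1},{"delta_pos": [-0.0159,-0.0285,0],"spin": 0,"hand": 1},{"delta_pos": [-0.0159,-0.0285,0],"spin": 0,"hand": 1},{"delta_pos": [-0.0159,-0.0285,0],"spin": 0,"hand": 1},{"delta_pos": [-0.0159,-0.0285,0],"spin": 0,"hand": 1},{"delta_pos": [0,0,0],"spin": -0.131,"hand": 1},{"delta_pos": [0,0,0],"spin": -0.131,"hand": 1},{"delta_pos": [0,0,0],"spin": -0.131,"hand": 1}])

```text
t: 10.7
ee_pos: [0.6785, -0.2141, 0.1483]
orientation: [-0.001, 0.032, 1.0, 0.0]
wrist_force: [0.5, 0.4, 1.0]
width: -0.0002
```

send_rows(steps=[{"delta_pos": [0,0,0],"spin": -0.131,"hand": 1},{"delta_pos": [0,0,0],"spin": 0,"hand": 1},{"delta_pos": [0,0,0],"spin": 0,"hand": 1}])

```text
t: 11.0
ee_pos: [0.6788, -0.2138, 0.1492]
orientation: [-0.001, -0.03, 1.0, 0.0]
wrist_force: [0.6, -1.2, 0.7]
width: -0.0
```

```bash
python3 - <<'E'
from h import *
s,R=to([.6825,-.215,.035]);print(s['joints'].round(3))
E
```

```text
t 11.0 pos [ 0.6788 -0.2138  0.1492] F [ 0.6 -1.2  0.7] w -0.0
R
 [[-0.998 -0.059 -0.002]
 [-0.059  0.998  0.001]
 [ 0.002  0.001 -1.   ]]
tool delta [-0.0038 -0.0015  0.1142]
[ 0.058  0.621  0.343  1.175 -0.2    1.379  2.01 ]
```

send_rows(steps=[{"delta_pos": [-0.0035,0,0.03],"spin": 0,"hand": 1},{"delta_pos": [0,0,0.04],"spin": 0,"hand": 1},{"delta_pos": [0,0,0.03],"spin": 0,"hand": 1},{"delta_pos": [0,0,0.014],"spin": 0,"hand": 1},{"delta_pos": [0,0.01,0],"spin": 0,"hand": 1},{"delta_pos": [0,0.01,0],"spin": 0,"hand": 1},{"delta_pos": [0,0.01,0],"spin": 0,"hand": 1},{"delta_pos": [0,0.01,0],"spin": 0,"hand": 1}])

```text
t: 11.8
ee_pos: [0.6817, -0.1732, 0.0387]
orientation: [0.002, -0.032, 0.999, -0.001]
wrist_force: [0.6, -1.4, 2.0]
width: 0.0003
```

send_rows(steps=[{"delta_pos": [0,0.015,0],"spin": 0,"hand": 1},{"delta_pos": [0,0.015,0],"spin": 0,"hand": 1},{"delta_pos": [0,0.015,0],"spin": 0,"hand": 1},{"delta_pos": [0,0.015,0],"spin": 0,"hand": 1},{"delta_pos": [0,0.015,0],"spin": 0,"hand": 1},{"delta_pos": [0,0.01,0],"spin": 0,"hand": 1}])

```text
t: 12.4
ee_pos: [0.6747, -0.0864, 0.0362]
orientation: [-0.0, -0.032, 0.999, 0.0]
wrist_force: [1.2, -1.3, -0.1]
width: -0.0001
```

```bash
python3 - <<'E'
from h import *
s,R=to([.6825,-.215,.035])
p,d=shoot('side','side6'); P,u,v=cloud('side',d)
o=np.array([.6658,.0385]); Y=np.array([-.0637,.998])
k=(P[:,2]>.053)&(P[:,2]<.096)&((P[:,:2]-o)@Y<-.03)&((P[:,:2]-o)@Y>-.25)&(abs((P[:,:2]-o)@[.998,.0637])<.05)
Q=P[k]; y=(Q[:,:2]-o)@Y; print(np.histogram(y,bins=np.arange(-.25,0,.01)))
E
```

```text
t 12.4 pos [ 0.6747 -0.0864  0.0362] F [ 1.2 -1.3 -0.1] w -0.0001
R
 [[-0.998 -0.065 -0.001]
 [-0.065  0.998  0.001]
 [ 0.     0.001 -1.   ]]
tool delta [ 0.0005 -0.1288  0.0011]
(array([ 0,  0,  0,  0,  0,  0,  0,  0,  0,  0,  3, 49, 21, 57, 36,  0,  0,
        0,  0,  0,  0,  0,  0,  0]), array([-0.25, -0.24, -0.23, -0.22, -0.21, -0.2 , -0.19, -0.18, -0.17,
       -0.16, -0.15, -0.14, -0.13, -0.12, -0.11, -0.1 , -0.09, -0.08,
       -0.07, -0.06, -0.05, -0.04, -0.03, -0.02, -0.01]))
```

send_rows(steps=[{"delta_pos": [0,0.015,0],"spin": 0,"hand": 1},{"delta_pos": [0,0.012,0],"spin": 0,"hand": 1},{"delta_pos": [0,0.007,0],"spin": 0,"hand": 1},{"delta_pos": [0,0.003,0],"spin": 0,"hand": 1},{"delta_pos": [0,0.002,0],"spin": 0,"hand": 1},{"delta_pos": [0,0,0],"spin": 0,"hand": 1}])

```text
t: 13.05
ee_pos: [0.6723, -0.0499, 0.0362]
orientation: [-0.0, -0.032, 1.0, 0.0]
wrist_force: [-0.0, -0.8, 0.6]
width: -0.0003
```

send_rows(steps=[{"delta_pos": [0,0.002,0],"spin": 0,"hand": 1},{"delta_pos": [0,0.001,0],"spin": 0,"hand": 1}])

```text
t: 13.25
ee_pos: [0.6722, -0.0476, 0.0364]
orientation: [-0.0, -0.031, 1.0, -0.0]
wrist_force: [0.3, -0.9, -0.7]
width: -0.0001
```

send_rows(steps=[{"delta_pos": [0,0.001,0],"spin": 0,"hand": 1},{"delta_pos": [0,0.001,0],"spin": 0,"hand": 1}])

```text
t: 13.45
ee_pos: [0.6721, -0.0463, 0.0364]
orientation: [-0.0, -0.031, 1.0, -0.001]
wrist_force: [1.1, -5.9, -1.2]
width: -0.0002
```

send_rows(steps=[{"delta_pos": [0,0.001,0],"spin": 0,"hand": 1},{"delta_pos": [0,0.0005,0],"spin": 0,"hand": 1}])

```text
t: 13.65
ee_pos: [0.6721, -0.0463, 0.0364]
orientation: [0.0, -0.031, 1.0, -0.001]
wrist_force: [1.5, -7.2, -1.6]
width: -0.0003
```

```bash
python3 - <<'E'
from h import *
s,R=to([.6825,-.215,.035])
p,d=shoot('side','side7'); P,u,v=cloud('side',d)
o=np.array([.6658,.0385]); Y=np.array([-.0637,.998]); X=np.array([.998,.0637])
for c in('side5','side7'):
    p,d=load(c);P,u,v=cloud('side',d); A=(P[:,:2]-o)@X; y=(P[:,:2]-o)@Y
    k=(P[:,2]>.055)&(P[:,2]<.094)&(abs(A)<.05)&(y>-.26)&(y<-.02)
    print(np.histogram(y[k],bins=np.arange(-.26,0,.004))[0])
E
```

```text
t 13.65 pos [ 0.6721 -0.0463  0.0364] F [ 1.5 -7.2 -1.6] w -0.0003
R
 [[-0.998 -0.061  0.   ]
 [-0.061  0.998 -0.003]
 [-0.    -0.003 -1.   ]]
tool delta [-1.000e-04 -1.691e-01  1.900e-03]
[  0   0   0   0   0   0   0   0   0   0   0  11 134  12  13   1   0   0
   0   0   0   0   0   0   0   0   0   0   0   0   0   0   0   0   6   8
  43  63  34  31  24  27  24  18  19   9   8   7   6   2   1   0   0   0
   0   0   0   0   0   0   0   0   0   0]
[ 0  0  0  0  0  0  0  0  0  0  0  0  0  0  0  0  0  0  0  0  0  0  0  0
  0  0  0  0  0  0  0  0  0  0  0  0  0  0  0  3 22 12 14  5  5  3 16 44
 10  7  2  0  0  0  0  0  0  0  0  0  0  0  0  0]
```

Carriage is fully in (handle face moved 140 mm, at the stop). I'll retreat and rise. Only spin about tool z is available, so I'll try to gain the 28° tilt in free air by driving past the reach limit.

send_rows(steps=[{"delta_pos": [0,-0.015,0],"spin": 0,"hand": 1},{"delta_pos": [0,-0.03,0],"spin": 0,"hand": 1},{"delta_pos": [0,0,-0.05],"spin": 0,"hand": 1},{"delta_pos": [0,0,-0.05],"spin": 0,"hand": 1},{"delta_pos": [0,0,-0.05],"spin": 0,"hand": 1},{"delta_pos": [0,0,-0.05],"spin": 0,"hand": 1},{"delta_pos": [0,0,-0.05],"spin": 0,"hand": 1},{"delta_pos": [0,0,-0.05],"spin": 0,"hand": 1}])

```text
t: 14.5
ee_pos: [0.6744, -0.0885, 0.339]
orientation: [0.0, -0.032, 0.999, 0.0]
wrist_force: [2.3, 0.1, 0.9]
width: 0.0001
```

```bash
python3 - <<'E'
from h import *
s,R=to([.57,.08,.2]); print(s['joints'].round(3))
E
```

```text
t 14.5 pos [ 0.6744 -0.0885  0.339 ] F [2.3 0.1 0.9] w 0.0001
R
 [[-0.998 -0.064  0.001]
 [-0.064  0.998  0.001]
 [-0.001  0.001 -1.   ]]
tool delta [0.0935 0.1747 0.139 ]
[-0.101  0.526  0.355  0.899 -0.179  1.74   1.813]
```

send_rows(steps=[{"delta_pos": [0,0,-0.05],"spin": 0,"hand": 1},{"delta_pos": [0,0,-0.05],"spin": 0,"hand": 1},{"delta_pos": [0,0,-0.05],"spin": 0,"hand": 1},{"delta_pos": [0,0,-0.05],"spin": 0,"hand": 1}])

```text
t: 14.9
ee_pos: [0.6521, -0.0856, 0.492]
orientation: [0.029, -0.032, 0.999, -0.004]
wrist_force: [0.1, 0.2, -0.1]
width: 0.0002
```

```bash
python3 - <<'E'
from h import *
s,R=to([.57,.08,.2]); print(s['joints'].round(3))
E
```

```text
t 14.9 pos [ 0.6521 -0.0856  0.492 ] F [ 0.1  0.2 -0.1] w 0.0002
R
 [[-0.996 -0.064  0.059]
 [-0.064  0.998 -0.007]
 [-0.058 -0.011 -0.998]]
tool delta [0.0882 0.1735 0.2855]
[ 0.005  0.555  0.229  0.481 -0.141  2.054  1.762]
```

It tilts forward (j6 at its limit). I'll move to azimuth ≈3.7° so the tilt points along the knob axis, then test persistence.

send_rows(steps=[{"delta_pos": [0,0.042,0],"spin": 0,"hand": 1},{"delta_pos": [0,0.042,0],"spin": 0,"hand": 1},{"delta_pos": [0,0.042,0],"spin": 0,"hand": 1},{"delta_pos": [0,0,-0.04],"spin": 0,"hand": 1},{"delta_pos": [0,0,-0.04],"spin": 0,"hand": 1}])

```text
t: 15.4
ee_pos: [0.6212, 0.0417, 0.5325]
orientation: [0.051, -0.034, 0.998, -0.003]
wrist_force: [0.1, -1.5, 0.6]
width: -0.0001
```

```bash
python3 - <<'E'
from h import *
s,R=to([.57,.08,.2]); print(s['joints'].round(3))
E
```

```text
t 15.4 pos [0.6212 0.0417 0.5325] F [ 0.1 -1.5  0.6] w -0.0001
R
 [[-0.993 -0.067  0.102]
 [-0.067  0.998 -0.003]
 [-0.101 -0.01  -0.995]]
tool delta [0.082  0.0449 0.3255]
[-0.237  0.454  0.271  0.542 -0.13   2.054  1.573]
```

send_rows(steps=[{"delta_pos": [0,0,0.04],"spin": 0,"hand": 1},{"delta_pos": [0,0,0.04],"spin": 0,"hand": 1},{"delta_pos": [0,0,0],"spin": 0,"hand": 1}])

```text
t: 15.7
ee_pos: [0.6258, 0.0391, 0.4442]
orientation: [0.042, -0.032, 0.999, -0.004]
wrist_force: [-0.2, 1.1, -1.0]
width: 0.0
```

```bash
python3 - <<'E'
from h import *
s,R=to([.57,.08,.2]); print(s['joints'].round(3))
E
```

```text
t 15.7 pos [0.6258 0.0391 0.4442] F [-0.2  1.1 -1. ] w 0.0
R
 [[-0.994 -0.063  0.085]
 [-0.063  0.998 -0.005]
 [-0.085 -0.01  -0.996]]
tool delta [0.0735 0.0468 0.2384]
[-0.282  0.355  0.265  0.895 -0.086  1.817  1.573]
```

The tilt persists once back off the limit, so I'll climb further to build it up to 28°.

send_rows(steps=[{"delta_pos": [0,0.03,-0.04],"spin": 0,"hand": 1},{"delta_pos": [0,0.03,-0.04],"spin": 0,"hand": 1},{"delta_pos": [0,0,-0.05],"spin": 0,"hand": 1},{"delta_pos": [0,0,-0.05],"spin": 0,"hand": 1},{"delta_pos": [0,0,-0.05],"spin": 0,"hand": 1},{"delta_pos": [0,0,-0.05],"spin": 0,"hand": 1}])

```text
t: 16.3
ee_pos: [0.5538, 0.092, 0.6242]
orientation: [0.124, -0.033, 0.992, 0.005]
wrist_force: [1.3, 0.6, 0.4]
width: -0.0001
```

```bash
python3 - <<'E'
from h import *
s,R=to([.57,.08,.2]); print(s['joints'].round(3))
E
```

```text
t 16.3 pos [0.5538 0.092  0.6242] F [1.3 0.6 0.4] w -0.0001
R
 [[-0.967 -0.066  0.245]
 [-0.064  0.998  0.018]
 [-0.245  0.002 -0.969]]
tool delta [ 0.0892 -0.0139  0.415 ]
[-0.462  0.278  0.399  0.577 -0.116  2.056  1.479]
```

send_rows(steps=[{"delta_pos": [0,-0.03,-0.04],"spin": 0,"hand": 1},{"delta_pos": [0,-0.03,-0.04],"spin": 0,"hand": 1},{"delta_pos": [0,0,-0.05],"spin": 0,"hand": 1},{"delta_pos": [0,0,-0.05],"spin": 0,"hand": 1}])

```text
t: 16.7
ee_pos: [0.4942, 0.0256, 0.6935]
orientation: [0.185, -0.031, 0.982, 0.007]
wrist_force: [-0.5, 1.4, 0.7]
width: 0.0
```

```bash
python3 - <<'E'
from h import *
s,R=to([.57,.08,.2]); print(s['joints'].round(3))
E
```

```text
t 16.7 pos [0.4942 0.0256 0.6935] F [-0.5  1.4  0.7] w 0.0
R
 [[-0.93  -0.063  0.363]
 [-0.058  0.998  0.025]
 [-0.364  0.002 -0.931]]
tool delta [0.1061 0.0483 0.4886]
[-0.566  0.111  0.58   0.618 -0.097  2.056  1.572]
```

send_rows(steps=[{"delta_pos": [0,0,-0.05],"spin": 0,"hand": 1},{"delta_pos": [0,0,-0.05],"spin": 0,"hand": 1},{"delta_pos": [0,0,-0.04],"spin": 0,"hand": 1},{"delta_pos": [0,0,0],"spin": 0,"hand": 1}])

```text
t: 17.1
ee_pos: [0.454, 0.0285, 0.7314]
orientation: [0.225, -0.037, 0.974, 0.012]
wrist_force: [-0.1, 0.8, -0.7]
width: 0.0001
```

```bash
python3 - <<'E'
from h import *
s,R=to([.57,.08,.2]); print(s['joints'].round(3))
E
```

```text
t 17.1 pos [0.454  0.0285 0.7314] F [-0.1  0.8 -0.7] w 0.0001
R
 [[-0.896 -0.078  0.437]
 [-0.067  0.997  0.04 ]
 [-0.438  0.007 -0.899]]
tool delta [0.1255 0.0387 0.5303]
[-7.480e-01  2.000e-03  6.060e-01  6.310e-01  2.400e-02  2.056e+00
  1.521e+00]
```

send_rows(steps=[{"delta_pos": [0,-0.02,-0.045],"spin": 0,"hand": 1},{"delta_pos": [0,0,0],"spin": 0,"hand": 0.5},{"delta_pos": [0,0,0.04],"spin": 0,"hand": 0.5},{"delta_pos": [0,0,0.04],"spin": 0,"hand": 0.5},{"delta_pos": [0,0,0],"spin": 0,"hand": 0.5}])

```text
t: 17.6
ee_pos: [0.4859, 0.0158, 0.6503]
orientation: [0.216, -0.03, 0.976, 0.008]
wrist_force: [-0.3, 1.1, -0.8]
width: 0.0428
```

```bash
python3 - <<'E'
from h import *
s,R=to([.57,.08,.2]); print(s['joints'].round(3))
E
```

```text
t 17.6 pos [0.4859 0.0158 0.6503] F [-0.3  1.1 -0.8] w 0.0428
R
 [[-0.905 -0.062  0.421]
 [-0.054  0.998  0.029]
 [-0.422  0.004 -0.906]]
tool delta [0.1107 0.0572 0.4454]
[-0.612 -0.103  0.409  0.966  0.098  1.835  1.482]
```

send_rows(steps=[{"delta_pos": [0,0,-0.045],"spin": 0,"hand": 0.5},{"delta_pos": [0,0,-0.045],"spin": 0,"hand": 0.5},{"delta_pos": [0,0,-0.04],"spin": 0,"hand": 0.5},{"delta_pos": [0,0,-0.04],"spin": 0,"hand": 0.5},{"delta_pos": [0,0,0],"spin": 0,"hand": 0.5},{"delta_pos": [0,0,0.04],"spin": 0,"hand": 0.5},{"delta_pos": [0,0,0.04],"spin": 0,"hand": 0.5},{"delta_pos": [0,0,0],"spin": 0,"hand": 0.5}])

```text
t: 18.4
ee_pos: [0.4729, 0.0133, 0.6634]
orientation: [0.229, -0.03, 0.973, 0.012]
wrist_force: [1.2, 0.4, -1.3]
width: 0.0422
```

```bash
python3 - <<'E'
from h import *
s,R=to([.57,.08,.2]); print(s['joints'].round(3))
E
```

```text
t 18.4 pos [0.4729 0.0133 0.6634] F [ 1.2  0.4 -1.3] w 0.0422
R
 [[-0.893 -0.065  0.445]
 [-0.054  0.998  0.038]
 [-0.446  0.01  -0.895]]
tool delta [0.1166 0.0555 0.4603]
[-0.211 -0.109  0.087  0.956  0.027  1.831  1.524]
```

```bash
python3 - <<'E'
from h import *
o=np.array([.6658,.0385,0]); a=np.deg2rad(3.65); X=np.array([np.cos(a),np.sin(a),0]);Y=np.array([-np.sin(a),np.cos(a),0]);Z=np.array([0,0,1.])
L=o-.074*X+.055*Y+.085*Z; t=np.deg2rad(28); n=-np.sin(t)*X+np.cos(t)*Z; U=np.cos(t)*X+np.sin(t)*Z
print('L',L.round(4),'n',n.round(4),'knob',(L+.031*n).round(4))
for c in('top0','side0','side7'):
    p,d=load(c); P,u,v=cloud(c[:-1],d); D=P-L; h=D@n; A=D@U; B=D@Y
    k=(h>.024)&(h<.048)&(abs(A)<.032)&(abs(B)<.032)&(p[v,u].max(1)<75); Q=np.c_[A,B][k]*1000
    w,V=np.linalg.eigh(np.cov(Q.T)); e=V[:,1]*np.sign(V[0,1]); print(c,k.sum(),'h max',np.sort(h[k])[-5:].round(4),'mean',Q.mean(0).round(1),'rect',cv2.minAreaRect(Q.astype(np.float32)),'ang of bar from U toward Y deg',np.degrees(np.arctan2(e[1],e[0])).round(1),'sd',np.sqrt(w).round(1))
    k=(abs(h)<.003)&(abs(A)<.025)&(abs(B)<.03); print('  face pts',k.sum(),np.median(h[k]),A[k].min(),A[k].max(),B[k].min(),B[k].max())
E
```

```text
L [0.5884 0.0887 0.085 ] n [-0.4685 -0.0299  0.8829] knob [0.5739 0.0878 0.1124]
top0 100 h max [0.0446 0.0452 0.0452 0.0453 0.0459] mean [ 2.9 -1.5] rect ((1.1695537567138672, -0.8906669616699219), (42.210968017578125, 11.89214038848877), 25.123933792114258) ang of bar from U toward Y deg 26.1 sd [ 3.4 12.7]
  face pts 202 -0.0001931969858845999 -0.021440758405844904 0.022963400978048616 -0.027796850234470538 0.026471411743613914
side0 82 h max [0.043  0.0431 0.0431 0.0432 0.0445] mean [ 2.3 -4.5] rect ((1.4315032958984375, -2.4615478515625), (41.51926040649414, 12.880495071411133), 21.805160522460938) ang of bar from U toward Y deg 25.6 sd [ 2.8 12.5]
  face pts 115 -2.2198684656619576e-05 -0.02008476714146701 0.02312309235269292 -0.028858951098694074 0.02866272365335044
side7 82 h max [0.0435 0.0439 0.0441 0.0443 0.0453] mean [ 2.1 -4.7] rect ((2.6141061782836914, -3.248228073120117), (41.28159713745117, 10.520074844360352), 29.67882537841797) ang of bar from U toward Y deg 25.5 sd [ 2.6 12.3]
  face pts 114 -0.00014627425171740376 -0.019804307725988887 0.023171199432413997 -0.028682498031681915 0.025133820852293008
```

send_rows(steps=[{"delta_pos": [0.014,0.0057,0.046],"spin": 0,"hand": 0.5},{"delta_pos": [0.014,0.0057,0.046],"spin": 0,"hand": 0.5},{"delta_pos": [0.014,0.0057,0.046],"spin": 0,"hand": 0.5},{"delta_pos": [0.014,0.0057,0.046],"spin": 0,"hand": 0.5},{"delta_pos": [0.014,0.0057,0.046],"spin": 0,"hand": 0.5},{"delta_pos": [0.014,0.0057,0.046],"spin": 0,"hand": 0.5},{"delta_pos": [0.014,0.0057,0.046],"spin": 0,"hand": 0.5},{"delta_pos": [0.014,0.0057,0.046],"spin": 0,"hand": 0.5}])

```text
t: 19.2
ee_pos: [0.5402, 0.0672, 0.3045]
orientation: [0.239, -0.03, 0.97, 0.014]
wrist_force: [0.7, 0.2, -0.7]
width: 0.0427
```

send_rows(steps=[{"delta_pos": [0.014,0.0057,0.046],"spin": 0,"hand": 0.5},{"delta_pos": [0.014,0.0057,0.046],"spin": 0,"hand": 0.5},{"delta_pos": [0,0,0],"spin": -0.11,"hand": 0.5},{"delta_pos": [0,0,0],"spin": -0.11,"hand": 0.5},{"delta_pos": [0,0,0],"spin": -0.11,"hand": 0.5},{"delta_pos": [0,0,0],"spin": -0.11,"hand": 0.5},{"delta_pos": [0,0,0],"spin": 0,"hand": 0.5}])

```text
t: 19.9
ee_pos: [0.5575, 0.0815, 0.211]
orientation: [0.236, -0.243, 0.94, -0.039]
wrist_force: [0.0, 0.3, -0.0]
width: 0.0427
```

```bash
python3 - <<'E'
from h import *
s,R=to([.558,.087,.140]); print(s['joints'].round(3))
p,d=shoot('side','side8'); shoot('top','top8')
i=cv2.imread('pics/side8.png'); cv2.imwrite('pics/s8.png',cv2.resize(i[80:230,200:360],(640,600),interpolation=cv2.INTER_CUBIC))
E
```

```text
t 19.9 pos [0.5575 0.0815 0.211 ] F [ 0.   0.3 -0. ] w 0.0427
R
 [[-0.771 -0.438  0.462]
 [-0.475  0.879  0.041]
 [-0.424 -0.188 -0.886]]
tool delta [0.0272 0.018  0.0633]
[-0.02  -0.109 -0.216  2.011  0.068  0.761  1.798]
```

View pics/s8.png

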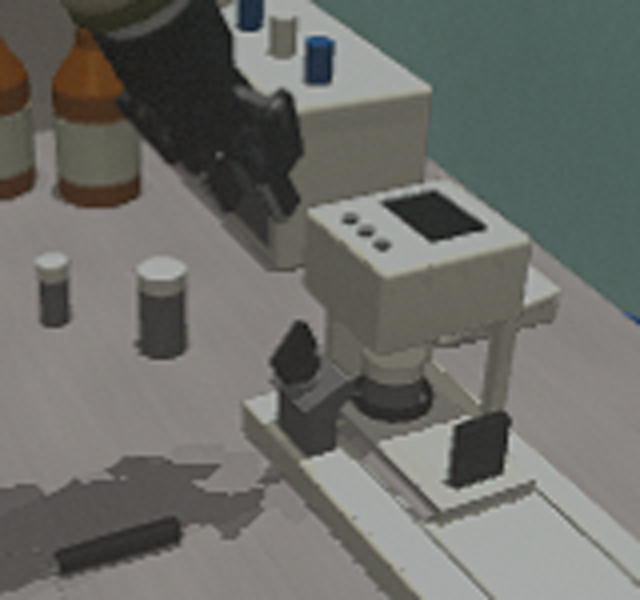

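The jar stands in the nest under the head at (395,390). The knob is at (300,350) and the tilted, half-open fingers are above it with a tip near (290,210). I'll measure the fingertips in the tool frame.

```bash
cat > tip.py <<'E'
from h import *
import sys
tag=sys.argv[1]; s,R=st()
o=np.array([.6658,.0385,0]); a=np.deg2rad(3.65); X=np.array([np.cos(a),np.sin(a),0]);Y=np.array([-np.sin(a),np.cos(a),0]);Z=np.array([0,0,1.])
L=o-.074*X+.055*Y+.085*Z; t=np.deg2rad(28); n=-np.sin(t)*X+np.cos(t)*Z; U=np.cos(t)*X+np.sin(t)*Z
for n_ in('side','top'):
    p,d=load(n_+tag); P,u,v=cloud(n_,d); q=R.inv().apply(P-s['ee_pos'])*1000
    k=(abs(q[:,0])<25)&(abs(q[:,1])<70)&(q[:,2]>-110)&(q[:,2]<15)&(p[v,u].max(1)<80)
    q=q[k]; print(n_,len(q))
    for z in range(-80,15,6):
        m=(q[:,2]>=z)&(q[:,2]<z+6)
        if m.sum()>2: print(z,m.sum(),'x',q[m,0].min().round(1),q[m,0].max().round(1),'y',np.percentile(q[m,1],[0,25,50,75,100]).round(1))
D=s['ee_pos']-L; print('TCPrep in face coords U,Y,n mm',(np.array([D@U,D@Y,D@n])*1000).round(1))
print('U,Y,n in tool',R.inv().apply([U,Y,n]).round(3))
E
python3 tip.py 8
```

```text
side 496
-80 32 x -12.0 11.9 y [-48.8 -32.8  22.3  24.4  42.5]
-74 24 x -13.1 10.7 y [-36.9  19.8  21.5  23.7  29. ]
-68 25 x -11.6 9.4 y [-35.5 -28.2  19.9  21.4  33.3]
-62 35 x -12.8 9.4 y [-37.2 -33.   19.1  21.4  26.4]
-56 32 x -11.2 9.9 y [-36.4 -34.2 -25.2  20.5  35.3]
-50 32 x -10.9 9.7 y [-36.6 -33.3  -1.7  20.8  26.2]
-44 25 x -13.1 9.0 y [-35.8 -32.1  18.6  20.6  26.6]
-38 19 x -11.5 9.3 y [-33.5 -27.6  19.1  20.7  22.4]
top 232
-80 15 x -13.2 9.8 y [-39.5 -35.2 -31.6 -28.6  43.7]
-68 7 x -10.9 -5.0 y [-35.4 -29.3 -22.2  -0.1  26.3]
-62 9 x -10.9 -5.1 y [-35.2 -28.6 -24.2  22.1  27.8]
-56 10 x -10.7 -1.7 y [-35.7 -32.9 -28.1   9.4  23.2]
-50 11 x -10.5 -3.7 y [-35.4 -29.7 -23.   21.2  34.7]
-44 9 x -11.4 -2.3 y [-35.3 -30.5 -28.3  20.4  22.1]
-38 10 x -10.7 1.8 y [-28.3  20.5  20.6  21.3  25.1]
TCPrep in face coords U,Y,n mm [ 30.6  -5.1 125.5]
U,Y,n in tool [[-0.907 -0.421 -0.006]
 [-0.421  0.907  0.012]
 [ 0.001  0.013 -1.   ]]
```

send_rows(steps=[{"delta_pos": [0.0128,0.0088,0],"spin": 0,"hand": 0.5},{"delta_pos": [0.0128,0.0087,0],"spin": 0,"hand": 0.5},{"delta_pos": [0,0,0.03],"spin": 0,"hand": 0.5},{"delta_pos": [0,0,0.03],"spin": 0,"hand": 0.5},{"delta_pos": [0,0,0.02],"spin": 0,"hand": 0.5},{"delta_pos": [0,0,0.01],"spin": 0,"hand": 0.5},{"delta_pos": [0,0,0],"spin": 0,"hand": 0.5}])

```text
t: 20.7
ee_pos: [0.5697, 0.0879, 0.1135]
orientation: [0.234, -0.242, 0.941, -0.039]
wrist_force: [-0.3, -0.2, 0.2]
width: 0.0429
```

```bash
python3 - <<'E'
from h import *
shoot('side','side9');shoot('top','top9')
E
python3 tip.py 9 | tail -24; python3 -c "
from h import *
print(st()[0]['joints'].round(3))"
```

```text
-44 27 x -10.2 13.3 y [-35.8 -31.3 -25.6  21.4  24.1]
-38 14 x -7.9 11.8 y [-32.   19.9  21.2  21.5  24.9]
-32 5 x -4.7 7.5 y [-28.1 -27.3  19.9  21.1  21.1]
-8 28 x -22.9 18.4 y [-10.5  -8.2  -7.2  -4.3  -1.2]
-2 18 x -21.9 18.2 y [-9.7 -8.4 -7.8 -6.9 -3. ]
4 19 x -19.4 16.8 y [-10.2  -8.8  -8.   -6.8  -5. ]
10 19 x -24.9 18.8 y [-10.3  -8.3  -7.2  -6.3  -0.5]
top 265
-80 12 x -11.7 6.3 y [-50.2 -35.7 -30.5 -26.7  52.5]
-74 4 x -11.8 -9.8 y [-33.5 -31.6 -30.1 -27.7 -23.2]
-62 8 x -9.9 -4.5 y [-35.2 -25.3  -0.3  23.5  28.7]
-56 5 x -9.7 -4.7 y [-35.  -32.4 -24.  -21.5  21.4]
-50 10 x -9.7 -4.4 y [-35.1 -28.9 -25.6  21.1  23.7]
-44 8 x -9.7 -1.2 y [-34.6 -28.1  21.4  22.8  33. ]
-38 6 x -9.3 2.1 y [-31.7 -26.7  -0.7  21.5  22.1]
-14 7 x -17.8 5.3 y [-7.  -6.2 -5.5 -2.9 -0.3]
-8 52 x -23.6 9.6 y [-69.6  -5.7  -2.7   0.3   3.1]
-2 10 x -24.1 -7.0 y [-63.2  -7.9  -7.5  -5.9   0.3]
4 9 x -22.9 5.9 y [-8.7 -8.  -7.9 -7.4 -2. ]
10 4 x -22.9 -5.0 y [-8.4 -7.7 -6.1 -3.   1.9]
TCPrep in face coords U,Y,n mm [-2.   0.7 35.3]
U,Y,n in tool [[-0.906 -0.424 -0.007]
 [-0.424  0.906  0.011]
 [ 0.001  0.013 -1.   ]]
[-0.016  0.028 -0.249  2.113  0.175  0.532  1.681]
```

send_rows(steps=[{"delta_pos": [-0.0023,-0.0025,0.01],"spin": 0,"hand": 0.5},{"delta_pos": [0,0,0.015],"spin": 0,"hand": 0.5},{"delta_pos": [0,0,0.01],"spin": 0,"hand": 0.5},{"delta_pos": [0,0,0.005],"spin": 0,"hand": 0.5},{"delta_pos": [0,0,0],"spin": 0,"hand": 0.5}])

```text
t: 21.3
ee_pos: [0.5908, 0.0885, 0.0796]
orientation: [0.235, -0.243, 0.941, -0.039]
wrist_force: [-0.4, -0.6, 0.2]
width: 0.0427
```

send_rows(steps=[{"delta_pos": [0,0,0],"spin": 0,"hand": 0.8},{"delta_pos": [0,0,0],"spin": 0,"hand": 1},{"delta_pos": [0,0,0],"spin": 0,"hand": 1},{"delta_pos": [0,0,0],"spin": 0,"hand": 1}], force=40)

```text
t: 21.7
ee_pos: [0.5912, 0.0887, 0.0809]
orientation: [0.236, -0.243, 0.94, -0.039]
wrist_force: [-2.0, -0.4, 2.4]
width: 0.0099
```

```bash
cat > face.py <<'E'
from h import *
s,R=st()
o=np.array([.6658,.0385,0]); a=np.deg2rad(3.65); X=np.array([np.cos(a),np.sin(a),0]);Y=np.array([-np.sin(a),np.cos(a),0]);Z=np.array([0,0,1.])
L=o-.074*X+.055*Y+.085*Z; t=np.deg2rad(28); n=-np.sin(t)*X+np.cos(t)*Z; U=np.cos(t)*X+np.sin(t)*Z
D=s['ee_pos']-L; F=s['wrist_force']; x=-R.as_matrix()[:,0]
print('t',s['t'],'w',round(s['width'],4),'TCP U,Y,n mm',(np.array([D@U,D@Y,D@n])*1000).round(1),'F U,Y,n',np.array([F@U,F@Y,F@n]).round(1),'M n',(s['torque']@n).round(3),'tool ang CCW deg',np.degrees(np.arctan2(x@Y,x@U)).round(1),'tilt z.n',np.degrees(np.arccos(-R.as_matrix()[:,2]@n)).round(1),'j',s['joints'].round(2))
E
python3 face.py
```

```text
t 21.7 w 0.0099 TCP U,Y,n mm [ 0.5 -0.1 -4.9] F U,Y,n [-0.7 -0.3  3. ] M n 0.043 tool ang CCW deg 25.1 tilt z.n 0.7 j [-0.03  0.12 -0.24  2.1   0.24  0.45  1.63]
```

send_rows(steps=[{"delta_pos": [0,0,0.003],"spin": 0,"hand": 1},{"delta_pos": [0,0,0.003],"spin": 0,"hand": 1},{"delta_pos": [0,0,0.002],"spin": 0,"hand": 1},{"delta_pos": [0,0,0.001],"spin": 0,"hand": 1},{"delta_pos": [0,0,0],"spin": 0,"hand": 1}], force=60)

```text
t: 22.2
ee_pos: [0.5955, 0.089, 0.0729]
orientation: [0.236, -0.243, 0.94, -0.039]
wrist_force: [-7.5, -1.1, 10.0]
width: 0.0095
```

```bash
python3 face.py
```

```text
t 22.2 w 0.0095 TCP U,Y,n mm [  0.5  -0.1 -14. ] F U,Y,n [-2.  -0.6 12.4] M n 0.042 tool ang CCW deg 25.1 tilt z.n 0.7 j [-0.03  0.14 -0.23  2.1   0.26  0.44  1.61]
```

send_rows(steps=[{"delta_pos": [0,0,0],"spin": 0.08,"hand": 1},{"delta_pos": [0,0,0],"spin": 0.08,"hand": 1},{"delta_pos": [0,0,0],"spin": 0.08,"hand": 1},{"delta_pos": [0,0,0],"spin": 0.08,"hand": 1},{"delta_pos": [0,0,0],"spin": 0,"hand": 1}])

```text
t: 22.7
ee_pos: [0.5954, 0.0893, 0.073]
orientation: [0.239, -0.088, 0.967, -0.001]
wrist_force: [-6.8, -0.0, 9.3]
width: 0.0094
```

```bash
python3 face.py
```

```text
t 22.7 w 0.0094 TCP U,Y,n mm [  0.5   0.1 -13.9] F U,Y,n [-1.7  0.4 11.4] M n -0.003 tool ang CCW deg 6.6 tilt z.n 0.7 j [-0.08  0.14 -0.19  2.1   0.25  0.43  1.3 ]
```

Turning freely while pressed about 9 mm. Continuing.

send_rows(steps=[{"delta_pos": [0,0,0],"spin": 0.08,"hand": 1},{"delta_pos": [0,0,0],"spin": 0.08,"hand": 1},{"delta_pos": [0,0,0],"spin": 0.08,"hand": 1},{"delta_pos": [0,0,0],"spin": 0.08,"hand": 1},{"delta_pos": [0,0,0],"spin": 0.08,"hand": 1},{"delta_pos": [0,0,0],"spin": 0,"hand": 1}])

```text
t: 23.3
ee_pos: [0.5954, 0.0896, 0.073]
orientation: [0.234, 0.105, 0.965, 0.047]
wrist_force: [-7.0, 0.7, 9.2]
width: 0.0094
```

```bash
python3 face.py
```

```text
t 23.3 w 0.0094 TCP U,Y,n mm [  0.6   0.5 -13.9] F U,Y,n [-1.9  1.2 11.4] M n -0.068 tool ang CCW deg -16.3 tilt z.n 0.7 j [-0.13  0.14 -0.13  2.1   0.23  0.43  0.92]
```

send_rows(steps=[{"delta_pos": [0,0,0],"spin": 0.06,"hand": 1},{"delta_pos": [0,0,0],"spin": 0.06,"hand": 1},{"delta_pos": [0,0,0],"spin": 0.06,"hand": 1},{"delta_pos": [0,0,0],"spin": 0.06,"hand": 1},{"delta_pos": [0,0,0],"spin": 0,"hand": 1}])

```text
t: 23.8
ee_pos: [0.5955, 0.0898, 0.0731]
orientation: [0.227, 0.22, 0.946, 0.075]
wrist_force: [-7.7, 1.0, 7.7]
width: 0.0093
```

```bash
python3 face.py
```

```text
t 23.8 w 0.0093 TCP U,Y,n mm [  0.7   0.6 -13.9] F U,Y,n [-3.1  1.5 10.4] M n -0.039 tool ang CCW deg -30.0 tilt z.n 0.8 j [-0.16  0.14 -0.1   2.11  0.21  0.43  0.69]
```

send_rows(steps=[{"delta_pos": [0,0,0],"spin": 0.05,"hand": 1},{"delta_pos": [0,0,0],"spin": 0.05,"hand": 1},{"delta_pos": [0,0,0],"spin": 0,"hand": 1}])

```text
t: 24.1
ee_pos: [0.5955, 0.0898, 0.0731]
orientation: [0.223, 0.266, 0.934, 0.086]
wrist_force: [-6.8, 1.1, 8.7]
width: 0.0091
```

```bash
python3 face.py
```

```text
t 24.1 w 0.0091 TCP U,Y,n mm [  0.7   0.7 -13.9] F U,Y,n [-1.9  1.5 10.9] M n -0.061 tool ang CCW deg -35.7 tilt z.n 0.8 j [-0.17  0.14 -0.08  2.11  0.21  0.43  0.59]
```

send_rows(steps=[{"delta_pos": [0,0,0],"spin": 0.05,"hand": 1},{"delta_pos": [0,0,0],"spin": 0.05,"hand": 1},{"delta_pos": [0,0,0],"spin": 0,"hand": 1}])

```text
t: 24.4
ee_pos: [0.5956, 0.0899, 0.0732]
orientation: [0.219, 0.312, 0.919, 0.097]
wrist_force: [-6.9, 0.1, 8.5]
width: 0.0091
```

```bash
python3 face.py
```

```text
t 24.4 w 0.0091 TCP U,Y,n mm [  0.8   0.8 -13.8] F U,Y,n [-2.1  0.5 10.7] M n 0.331 tool ang CCW deg -41.4 tilt z.n 0.8 j [-0.19  0.14 -0.07  2.11  0.2   0.43  0.5 ]
```

send_rows(steps=[{"delta_pos": [0,0,0],"spin": 0.04,"hand": 1},{"delta_pos": [0,0,0],"spin": 0,"hand": 1}])

```text
t: 24.6
ee_pos: [0.5956, 0.0899, 0.0732]
orientation: [0.217, 0.33, 0.913, 0.101]
wrist_force: [-6.9, 0.4, 9.6]
width: 0.0095
```

```bash
python3 face.py
```

```text
t 24.6 w 0.0095 TCP U,Y,n mm [  0.8   0.8 -13.8] F U,Y,n [-1.6  0.9 11.7] M n 0.803 tool ang CCW deg -43.6 tilt z.n 0.7 j [-0.19  0.14 -0.06  2.11  0.2   0.43  0.46]
```

At the stop: torque jumped to 0.8 Nm while still pressed about 9 mm. I'll unload slightly, open, and retreat along the axis.

send_rows(steps=[{"delta_pos": [0,0,0],"spin": -0.04,"hand": 1},{"delta_pos": [0,0,0],"spin": 0,"hand": 0.5},{"delta_pos": [0,0,0],"spin": 0,"hand": 0.5},{"delta_pos": [0,0,0],"spin": 0,"hand": 0.5},{"delta_pos": [0,0,-0.02],"spin": 0,"hand": 0.5},{"delta_pos": [0,0,-0.03],"spin": 0,"hand": 0.5},{"delta_pos": [0,0,-0.04],"spin": 0,"hand": 0.5},{"delta_pos": [0,0,-0.04],"spin": 0,"hand": 0.5}])

```text
t: 25.4
ee_pos: [0.5341, 0.0834, 0.188]
orientation: [0.218, 0.313, 0.92, 0.096]
wrist_force: [0.5, 0.5, -0.5]
width: 0.0428
```

send_rows(steps=[{"delta_pos": [0,0,-0.04],"spin": 0,"hand": 0.5},{"delta_pos": [0,0,-0.04],"spin": 0,"hand": 0.5},{"delta_pos": [0,0,-0.04],"spin": 0,"hand": 0.5},{"delta_pos": [0,0,0],"spin": 0,"hand": 0.5}])

```text
t: 25.8
ee_pos: [0.5091, 0.0834, 0.2941]
orientation: [0.212, 0.315, 0.921, 0.092]
wrist_force: [0.2, -0.5, -1.1]
width: 0.0425
```

```bash
cat > chk.py <<'E'
from face import *
for c in('top','side'):
  shoot(c,c+'A')
for c in('topA','sideA'):
    p,d=load(c); P,u,v=cloud(c[:-1],d); D=P-L; h=D@n; A=D@U; B=D@Y
    k=(h>.015)&(h<.048)&(abs(A)<.032)&(abs(B)<.032)&(p[v,u].max(1)<75); Q=np.c_[A,B][k]*1000
    w,V=np.linalg.eigh(np.cov(Q.T)); e=V[:,1]*np.sign(V[0,1]); print(c,k.sum(),'h max',np.sort(h[k])[-12:].round(4),'rect',cv2.minAreaRect(Q.astype(np.float32)),'bar deg',np.degrees(np.arctan2(e[1],e[0])).round(1))
i=cv2.imread('pics/sideA.png'); cv2.imwrite('pics/fin.png',cv2.resize(i[70:260,160:400],(758,600),interpolation=cv2.INTER_CUBIC))
p,d=load('sideA');P,u,v=cloud('side',d);q=P-o; A=q@X;y=q@Y
k=(P[:,2]>.055)&(P[:,2]<.094)&(abs(A)<.05)&(y>-.15)&(y<.0); print(np.histogram(y[k],bins=np.arange(-.15,0,.004))[0])
E
python3 chk.py
```

```text
t 25.8 w 0.0425 TCP U,Y,n mm [ 2.790e+01 -2.000e-01  2.219e+02] F U,Y,n [-0.3 -0.5 -1.1] M n -0.007 tool ang CCW deg -41.5 tilt z.n 1.4 j [-0.1  -0.25 -0.16  1.94  0.05  1.    0.63]
topA 91 h max [0.0376 0.0377 0.0378 0.0379 0.0383 0.0383 0.0384 0.0386 0.0388 0.0388
 0.0388 0.0395] rect ((0.8423185348510742, -0.5425758361816406), (10.815265655517578, 42.36390686035156), 50.30381393432617) bar deg -40.2
sideA 96 h max [0.0363 0.0364 0.0365 0.0366 0.0368 0.0369 0.0372 0.0374 0.0374 0.0375
 0.0381 0.0391] rect ((2.834681510925293, -2.446290969848633), (12.333456039428711, 39.43301773071289), 51.52381134033203) bar deg -37.6
[  0   0   0   0   0   0   0   0   0   0   0   0   0   0   0   0   0   0
   1 108  33  13   1   0   0   0   0   0   0   0   0   0   0   0   0   0
   0]
```

View pics/fin.png

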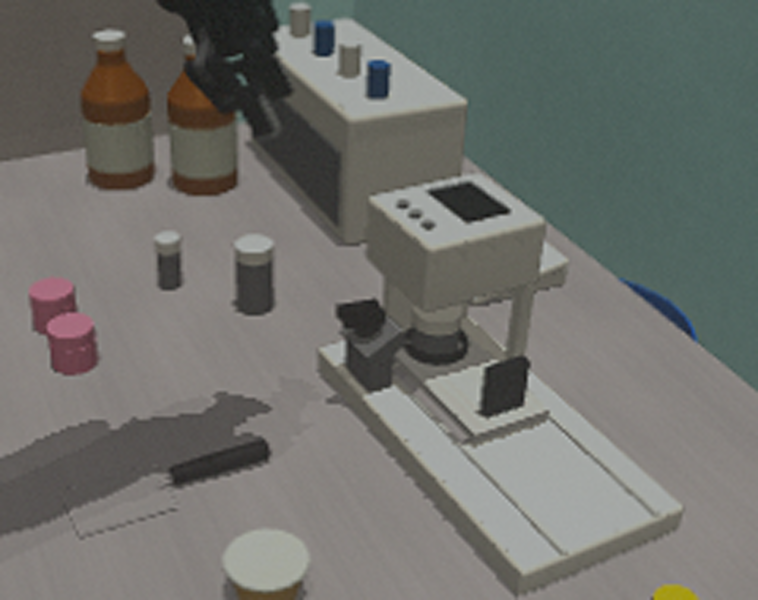

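The final crop shows the jar seated under the lens (437,325), the carriage fully in (handle at 505,385), the knob turned and sunk (360,315), and the gripper clear. The bystanders stand where they were.

```bash
python3 -c "
from cell import env
print(env.finish_job())"
```

```text
the job is handed in; nothing more can be done
None
```

The job is handed in at about 26 s: the squat jar stands in the nest, the carriage is fully in, and the knob is locked at its stop.

- **Jar:** The first grasp closed just above the lid and left the jar where it stood. The reported TCP proved to lie about 27 mm beyond the real fingertips, so I corrected for that and the second grasp held. Once released in the nest, the lid top read about 92 mm, as it should when seated.
- **Carriage:** I pushed it in by the handle until it met the stop. The handle's face had moved 140 mm, and it had not shifted at the final check.
- **Knob:** Moves only spin about the tool's own axis, so I got the 28° tilt in free air by driving against a joint limit. I pressed the knob about 9 mm at 12 N and turned it clockwise about 1.15 rad until the torque rose to 0.8 Nm at the stop.
- **After release:** Both cameras show the knob about 65° round from where it started and still sunk about 6 mm, so the thread holds it.
- **Bystanders:** The final side view shows the tall jar, slim jar, spatula and nearer cup unmoved. The second cup, the mouse and most of the wash bottle were outside that view, but the arm did not touch them. The gripper was clear of everything at hand-in.

The two cameras differ by about 3° on the final knob angle (-40° and -38°). I took the torque rise as the evidence for the stop.

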